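# Move a skin-care row to the other basin, in mirror order

### The job

The bottles are wanted at the other basin: move all four, one at a time, from the grey rack into the wooden rack, mirrored, so that the bottle now standing nearest its basin again stands nearest the basin, the next one second, and so on towards the middle of the vanity. Set each one upright on the floor of its own cup without dropping it or knocking any over, and leave the tumbler, canister, hairbrush and cuticle pusher where they are.

Things in the scene. Friction and masses are not known exactly. Their poses are not given: they have to be found in the camera images.
- bottle_amber: Amber-brown dropper bottle with a black collar (22 mm wide) and black rubber bulb (15 mm wide) on top; straight body up to 58 mm, 93 mm tall in all. Round, 34 mm diameter, about 0.11 kg, loose. Origin: centre of its underside; z up along the bottle.
- bottle_white: White bottle with a white cap 28 mm wide; straight body up to 64 mm, 88 mm tall in all. Round, 34 mm diameter, about 0.11 kg, loose. Origin: centre of its underside; z up along the bottle.
- bottle_red: Red bottle with a gold cap 24 mm wide; straight body up to 56 mm, 86 mm tall in all. Round, 34 mm diameter, about 0.11 kg, loose. Origin: centre of its underside; z up along the bottle.
- bottle_green: Green bottle with a wide green cap 31 mm wide; straight body up to 60 mm, 82 mm tall in all. Round, 34 mm diameter, about 0.11 kg, loose. Origin: centre of its underside; z up along the bottle.
- cup_amber: The grey square cup, open at the top, in which the amber bottle stands at the start; one of the four alike that make up the row of the grey rack, fixed. 56 mm square outside, 50 mm inside, 30 mm high, floor 3 mm thick. Origin: centre of its underside, 6 mm above the vanity top (cup rim 36 mm above the top); y along the row, x across it.
- cup_white: The grey square cup, open at the top, in which the white bottle stands at the start; one of the four alike that make up the row of the grey rack, fixed. 56 mm square outside, 50 mm inside, 30 mm high, floor 3 mm thick. Origin: centre of its underside, 6 mm above the vanity top (cup rim 36 mm above the top); y along the row, x across it.
- cup_red: The grey square cup, open at the top, in which the red bottle stands at the start; one of the four alike that make up the row of the grey rack, fixed. 56 mm square outside, 50 mm inside, 30 mm high, floor 3 mm thick. Origin: centre of its underside, 6 mm above the vanity top (cup rim 36 mm above the top); y along the row, x across it.
- cup_green: The grey square cup, open at the top, in which the green bottle stands at the start; one of the four alike that make up the row of the grey rack, fixed. 56 mm square outside, 50 mm inside, 30 mm high, floor 3 mm thick. Origin: centre of its underside, 6 mm above the vanity top (cup rim 36 mm above the top); y along the row, x across it.
- grey_rack: Grey rack, full at the start: grey tray 72 x 252 mm, fixed, with four square cups in a row at y = -90, -30, 30, 90 mm. Origin: centre of its underside, on the vanity top; y along the row (within 0.3 rad of world y), x across. Its basin lies beyond its outer end, the one farther from the vanity's middle (world y = 0).
- wooden_rack: Wooden rack, empty at the start, across the middle (world y = 0) from the grey one: dark tray 72 x 252 mm, fixed, with four square cups in a row at y = -90, -30, 30, 90 mm. Origin: centre of its underside, on the vanity top; y along the row (within 0.3 rad of world y), x across. Cups 50 mm wide inside, 56 outside, floor 9 mm and rim 36 mm above the vanity top. Its basin lies beyond its outer end.
- tumbler: Bystander: pale blue glass tumbler, 68 mm diameter, 88 mm tall, standing between the racks. Origin: centre of its underside.
- canister: Bystander: white ceramic canister with a blue lid and knob, 94 mm diameter, 119 mm tall. Origin: centre of its underside.
- hairbrush: Bystander: round-headed wooden hairbrush lying bristles up, head 84 mm diameter and 30 mm high, 210 mm long. Origin: centre of the head's underside; the handle runs along its -x.
- pusher: Bystander: slim steel cuticle pusher lying flat, 142 mm long, 7 mm thick, along its x. Origin: middle of its underside.
There are look-alikes about, which are no part of the job. What is shaped like the bottle_green but purple is not meant.

How it is judged:
By the outcome, as a careful person would: the job done as asked, in the order asked, and still so for the second after the job is handed in, with the robot touching nothing.
It also fails if it takes over 120 s, if anything falls off the work surface, if the arm or the gripper's body presses on something with over 40 N, if the wrist force passes 120 N, or if a joint passes its speed limit or range.

### The arm

A 6-joint arm with a two-finger parallel gripper is mounted at the origin on the work surface. World frame = base frame: x ahead of the robot, y to its left, z up, the work surface at z = 0. Lengths are in m, angles in rad, forces in N, time in s.
With the tool pointing down it reaches from about 0.375 to 0.9 m from the base axis. Payload 3.1 kg.
Tool frame: the origin (TCP) lies between the finger pads; the fingertips stand manip.finger_overhang ahead of it and the grasp point (between the pads) lies 5 mm behind it (manip.finger_overhang is the distance from the TCP to the fingertips, in m); z points along the fingers, y is the line along which they close (so a half turn about z gives the same grasp; the last joint's range is limited). The gripper opens to 85 mm and grips with 20 to 120 N. Pads are 22 mm wide; open, the fingers measure 114 mm over their backs; the gripper's body (76 mm by 85 mm) begins 54 mm behind the grasp point. The pads swing forward as they close: fully open they stand 13 mm farther back than shut.
Start: joints at [-1.308, 0.527, 1.433, -0, 1.181, -0.178], TCP at [0.267, -0.565, 0.245] pointing down, gripper open.
Joint ranges: [-3.08, 3.08], [-0.75, 2.2], [0.22, 2.44], [-1.43, 4.57], [0, 2.65], [-2.85, 2.85]. Speed limits (rad/s): [2.79, 2.79, 3.14, 3.14, 3.14, 3.14].

### API

Orientations are given as a unit quaternion [x, y, z, w].
In Python, from station import manip gives the robot as it stands.
- The arm moves only by the tool drive_tool, never from a script. Its argument "plan" is a list of rows, each a list of 7 numbers: the shift along the tool's x, y, z in m, then the turn, a rotation vector about the tool's x, y, z in degrees, then the opening, from -1 (shut) to 1 (fully open). In form: [[x, y, z, wx, wy, wz, gripper], ...]. A call has 1 to 10 rows; each row shifts and turns the commanded pose from where the row before left it, along the tool's axes as they then stand; what a row does not reach is not made up. A row lasts 1/10 s, in which the tool goes at most 50 mm and 8.59 degrees, less where a joint would pass 70% of its speed; a pose out of reach is approached as far as the arm can. A call is refused whole if a number of a shift passes 0.05 or a number of a turn 8.59, either way. A call with a gripper value outside its range is refused whole. The fingers move at their own pace and stop on an object; "newtons" is the grip in N (left out, the last holds). Time passes only in rows, so rows that do not move let the fingers close. It gives the time, the measured TCP pose, the force, the opening and the grip force at its end, in the units of the state.
- manip.sense(): the state, without advancing time (a new reading comes with each control period).
- manip.snapshot(name): name is "scene" or "top" or "wrist"; returns a dict with "image" (420x560x3 uint8, red, green, blue), "z_map" (420x560 float32, m along the optical axis (not along the pixel's ray), 0 where there is no reading), "fov_y" (degrees; the focal length in pixels is half the picture's height over the tangent of half this angle, whatever the lens; pixels are square), "cx", "cy" (the principal point, pixels), "k1" (the pictures are not rectified: a ray, as slopes to the right and down, at radius r is drawn at 1 + k1 r^2 times it, then the intrinsics apply), "extrinsics" (4x4, takes a point from camera to world coordinates); the wrist camera has in their place "mount" (4x4, takes a point from camera to tool coordinates, whose origin is the TCP and whose axes are the flange's). Camera axes: x right, y up, looking along -z (the intrinsics and any distortion apply to the point x, -y, -z); pixel columns grow to the right and rows downward; lengths in m; the calibration is good to about 2 mm. A picture is of the moment at which its call begins: read the wrist's pose just before it.
- manip.sign_off(): hands the job in; it is judged then, once.
The state is a dict: "t": time; "q": joint angles; "qd": joint speeds; "tau": joint torques, N m; "tcp_pos": TCP position; "tool_rot": TCP orientation; "force": force on the tool from outside, world axes, zero at the start; "ft_torque": the same for the moment, N m; "finger_gap": opening from 0.0 (shut) to 1.0 (fully open); "gripper_force": force on a finger pad.
Only numpy, scipy, OpenCV 4.12 (cv2) and the standard library are available. Lean on these libraries where they do the work, as an engineer would, in place of code of your own. Each camera call takes 0.05 s, during which the arm holds its last target. There are 200 camera calls.

## Working session

There is one attempt and no reset: what is moved stays moved. The work goes in short steps, Python scripts to look and compute and a tool call to move; the robot and the scene stay as the last step left them, time stands still between calls to the robot, and variables do not carry over. Pictures are saved under pics/ and viewed, at most 14 in all, crops included, and the job is handed in when it is done.

Besides the shell and the picture viewer there is one more tool, called after ">>>" by a JSON object that holds its "fn" and its "kwargs", one argument or row to a line. drive_tool: Moves the arm, as the interface text tells. Its arguments: {"type":"object","properties":{"plan":{"type":"array"},"newtons":{"type":"number"}},"required":["plan"]}

```bash
ls; mkdir -p pics
cat > h.py <<'E'
import numpy as np, cv2
from station import manip
from scipy.spatial.transform import Rotation as R
def shot(n,f):
    s=manip.sense(); d=manip.snapshot(n); cv2.imwrite('pics/'+f+'.png',d['image'][:,:,::-1])
    if 'mount' in d:
        T=np.eye(4);T[:3,:3]=R.from_quat(s['tool_rot']).as_matrix();T[:3,3]=s['tcp_pos']
        d['extrinsics']=T@d['mount']
    np.savez('pics/'+f+'.npz',**d); return d
def load(f): return dict(np.load('pics/'+f+'.npz'))
def rays(d,uv):
    f=210/np.tan(np.radians(d['fov_y'])/2)
    K=np.array([[f,0,d['cx']],[0,f,d['cy']],[0,0,1.]])
    p=cv2.undistortPointsIter(np.array(uv,float).reshape(-1,1,2),K,np.array([float(d['k1']),0,0,0,0]),None,None,(3,50,1e-10)).reshape(-1,2)
    E=d['extrinsics']; return E[:3,3],np.c_[p[:,0],-p[:,1],-np.ones(len(p))]@E[:3,:3].T
def onz(d,uv,z):
    o,r=rays(d,uv); return o+r*((z-o[2])/r[:,2])[:,None]
def pts(d):  # whole depth image -> world
    v,u=np.mgrid[:420,:560]; o,r=rays(d,np.c_[u.ravel(),v.ravel()])
    return (o+r*d['z_map'].reshape(-1,1)).reshape(420,560,3)
E
python3 - <<'E'
from h import *
for n in('top','scene','wrist'):
    d=shot(n,n+'0'); print(n,d['fov_y'],d['cx'],d['cy'],d['k1']); print(d['extrinsics'].round(3))
print(manip.finger_overhang); print(manip.sense())
E
```

```text
pics
top 57.03262579171567 276.6422363768052 202.98446440035272 -0.07298596570853379
[[-0.02   0.998 -0.054  0.584]
 [-0.999 -0.021 -0.023 -0.022]
 [-0.024  0.053  0.998  0.891]
 [ 0.     0.     0.     1.   ]]
scene 52.07263764158477 277.93820779828536 208.68592777124718 0.023578217528561745
[[-0.527 -0.742  0.414  0.985]
 [ 0.85  -0.466  0.246  0.216]
 [ 0.011  0.482  0.876  0.77 ]
 [ 0.     0.     0.     1.   ]]
wrist 64.78689961379003 278.5099501838354 211.34497053187943 -0.03532149210199197
[[ 0.428  0.864  0.265  0.335]
 [-0.904  0.41   0.124 -0.533]
 [-0.002 -0.293  0.956  0.374]
 [ 0.     0.     0.     1.   ]]
0.014
{'t': 0.15, 'q': array([-1.30750938e+00,  5.28304742e-01,  1.43364531e+00, -7.92520231e-06,
        1.18141979e+00, -1.78508654e-01]), 'qd': array([-0.00010761, -0.00337329, -0.00326572,  0.00255186, -0.00186623,
        0.00098099]), 'tau': array([ 6.47946435e-04, -4.42745590e+01, -1.78276080e+01, -3.03991574e-04,
        5.59356617e-03, -1.19187928e-05]), 'tcp_pos': array([ 0.26710112, -0.5644405 ,  0.24451451]), 'tool_rot': array([ 9.75700414e-01,  2.19107079e-01, -4.13167774e-05, -8.87639599e-04]), 'force': array([1.02891312, 0.10143867, 0.23656738]), 'ft_torque': array([ 0.01721899, -0.06266232, -0.00524333]), 'gripper_force': 0.0, 'finger_gap': 0.9989603178608163}
```

View pics/top0.png

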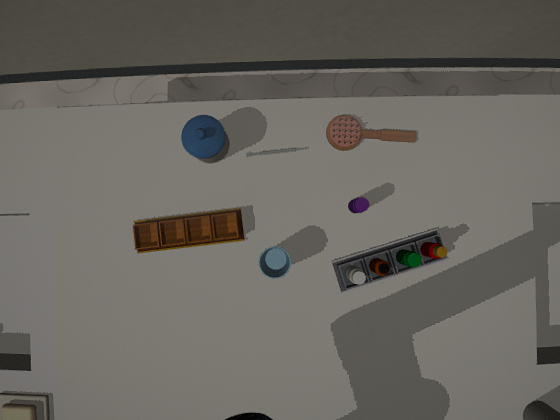

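View pics/scene0.png

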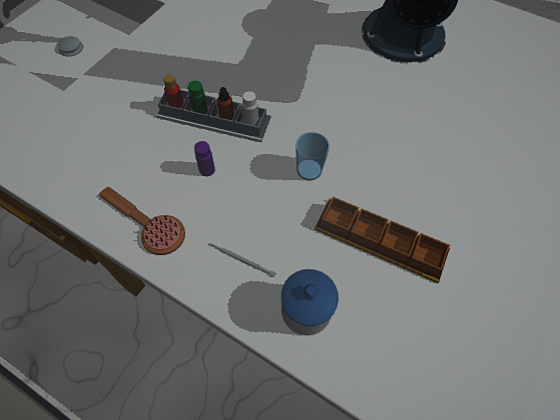

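The top view shows the full grey rack at about (390,261). Its outer end is on the right (-y), so from the basin inwards the bottles are red (434,251), green (410,259), amber (380,268), white (357,276). The empty wooden rack is at (190,230) with its outer end on the left. The target cups are therefore red (147,236), green (173,233), amber (199,230), white (226,226).

Two things are green-bottle-shaped: (410,259) is green and in the rack, so it is the one meant. (358,205) is purple and free-standing, so it is a look-alike.

Run:
```python
from h import *
T,S=load('top0'),load('scene0')
c=cv2.resize(T['image'][215:305,320:460,::-1],None,fx=5,fy=5,interpolation=cv2.INTER_CUBIC); cv2.imwrite('pics/crop.png',c)
boxes={'grey':(325,455,222,298),'wood':(125,252,200,258)}
for nm,d in(('top',T),('scene',S)):
    P=pts(d)
    print(nm,'table z',np.median(P[...,2][(abs(P[...,0]-.55)<.1)&(abs(P[...,1])<.35)]).round(4))
    for r,yl in(('grey',(-.45,-.12)),('wood',(.08,.45))):
        m=(P[...,2]>.028)&(P[...,2]<.042)&(P[...,1]>yl[0])&(P[...,1]<yl[1])&(P[...,0]>.38)&(P[...,0]<.66)
        m=cv2.morphologyEx(m.astype(np.uint8),cv2.MORPH_CLOSE,np.ones((3,3)))
        n,l,st,ce=cv2.connectedComponentsWithStats(m)
        Q=P[m>0]; Q=Q[(Q[:,2]>.028)&(Q[:,2]<.042)]
        print(r,len(Q),np.percentile(Q[:,2],[10,50,90]).round(4),cv2.minAreaRect((Q[:,:2]*1000).astype(np.float32)))
    hsv=cv2.cvtColor(d['image'],cv2.COLOR_RGB2HSV)
    m=(P[...,2]>.055)&(P[...,2]<.12)&(P[...,1]>-.5)&(P[...,1]<-.1)&(P[...,0]>.3)&(P[...,0]<.75)
    n,l,st,ce=cv2.connectedComponentsWithStats(m.astype(np.uint8))
    for i in range(1,n):
        if st[i,4]<25: continue
        Q=P[l==i]; z=np.percentile(Q[:,2],97); t=Q[Q[:,2]>z-.006]
        print('  obj',ce[i].round(),st[i,4],'top',z.round(4),'ctr',t.mean(0).round(4),np.median(hsv[l==i],0))
```

```text
top table z 0.0011
grey 830 [0.0307 0.0355 0.0379] ((557.4628295898438, -238.32518005371094), (187.3536834716797, 237.6436767578125), 15.569327354431152)
wood 697 [0.031  0.0356 0.0377] ((572.757080078125, 204.55911254882812), (56.493900299072266, 236.22132873535156), 6.011344909667969)
  obj [360. 204.] 203 top 0.0846 ctr [ 0.6211 -0.1813  0.082 ] [140. 169.  83.]
  obj [436. 251.] 254 top 0.097 ctr [ 0.5186 -0.3403  0.0948] [ 20. 225.  86.]
  obj [411. 259.] 257 top 0.0932 ctr [ 0.5034 -0.2838  0.091 ] [ 69. 255.  68.]
  obj [381. 267.] 216 top 0.1012 ctr [ 0.4863 -0.2219  0.0993] [ 11.  245.5  34. ]
  obj [357. 276.] 244 top 0.099 ctr [ 0.4708 -0.1685  0.0969] [ 18.   14.  119.5]
scene table z 0.0021
grey 1130 [0.0296 0.0348 0.0387] ((557.7828979492188, -236.28445434570312), (188.3644256591797, 236.16087341308594), 15.326543807983398)
wood 1266 [0.0299 0.0358 0.0381] ((572.2095947265625, 205.67147827148438), (59.8995246887207, 236.9561309814453), 6.059882640838623)
  obj [171.  86.] 279 top 0.0967 ctr [ 0.5213 -0.3373  0.0949] [ 19. 150.  68.]
  obj [196.  92.] 306 top 0.0933 ctr [ 0.5062 -0.2815  0.0913] [ 67.  135.5  47. ]
  obj [224. 100.] 253 top 0.1025 ctr [ 0.4893 -0.22    0.1006] [ 9. 95. 36.]
  obj [249. 104.] 326 top 0.0993 ctr [ 0.4733 -0.1657  0.0974] [63.  6. 90.]
  obj [202. 151.] 291 top 0.085 ctr [ 0.6231 -0.1787  0.0827] [134. 143.  88.]
```

View pics/crop.png

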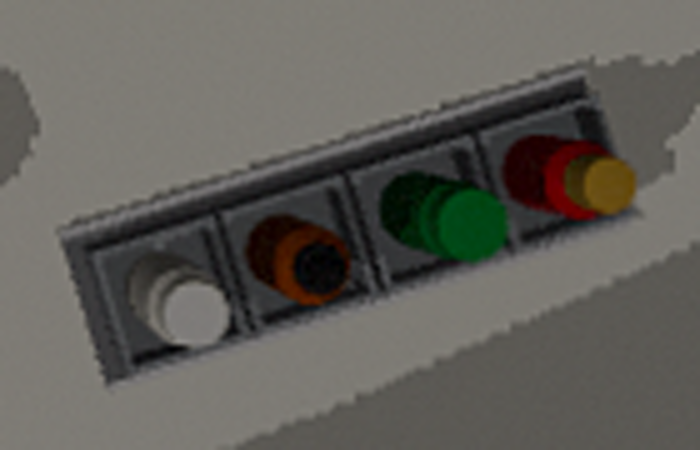

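The crop confirms the order: white (195,312), amber (320,265), green (472,225), red (605,185). The second from the right is true green. Bottle tops measure 97/102/91/95 mm against the expected 97/102/91/95, and the rims measure about 36 mm. First I turn in place.

>>> {"fn": "drive_tool", "kwargs": {
  "plan": [
    [0,0,0,0,0,-8,1],
    [0,0,0,0,0,-8,1],
    [0,0,0,0,0,-8,1],
    [0,0,0,0,0,-8,1],
    [0,0,0,0,0,-8,1],
    [0,0,0,0,0,-8,1],
    [0,0,0,0,0,-8,1],
    [0,0,0,0,0,-8,1],
    [0,0,0,0,0,-8,1],
    [0,0,0,0,0,-8,1]
  ],
  "newtons": 40
}}

```text
t: 1.15
tcp_pos: [0.2672, -0.5647, 0.2449]
tool_rot: [0.604, 0.797, 0.0, -0.0]
force: [-0.5, 0.2, 0.6]
finger_gap: 0.999
gripper_force: 0.0
```

```bash
cat > go.py <<'E'
import sys; from h import *
# go.py x y z yaw_of_tool_x(deg): shift in tool axes + turn about tool z needed
x,y,z,yaw=map(float,sys.argv[1:5]); s=manip.sense(); M=R.from_quat(s['tool_rot']).as_matrix()
d=M.T@(np.array([x,y,z])-s['tcp_pos']); cur=np.degrees(np.arctan2(M[1,0],M[0,0]))
print('t',s['t'],'tcp',s['tcp_pos'].round(4),'yaw',cur.round(2),'tilt',M[:2,2].round(4),'gap',s['finger_gap'].round(3),'F',s['force'].round(1))
print('shift',(d*1000).round(1),'mm; turn z',round(-(yaw-cur),2))
E
python3 go.py .520 -.339 .20 105.5
```

```text
Traceback (most recent call last):
  File "go.py", line 5, in <module>
    print('t',s['t'],'tcp',s['tcp_pos'].round(4),'yaw',cur.round(2),'tilt',M[:2,2].round(4),'gap',s['finger_gap'].round(3),'F',s['force'].round(1))
                                                                                                  ^^^^^^^^^^^^^^^^^^^^^
AttributeError: 'float' object has no attribute 'round'
```

```bash
sed -i "s/s\['finger_gap'\].round(3)/round(s['finger_gap'],3)/" go.py
python3 go.py .520 -.339 .20 105.5
```

```text
t 1.15 tcp [ 0.2672 -0.5647  0.2449] yaw 105.64 tilt [-0.0003  0.0009] gap 0.999 F [-0.5  0.2  0.6]
shift [149.1 304.3  45. ] mm; turn z 0.14
```

>>> {"fn": "drive_tool", "kwargs": {
  "plan": [
    [0.0149,0.0304,0.0025,0,0,0,1],
    [0.0149,0.0304,0.0025,0,0,0,1],
    [0.0149,0.0304,0.0025,0,0,0,1],
    [0.0149,0.0304,0.0025,0,0,0,1],
    [0.0149,0.0304,0.0025,0,0,0,1],
    [0.0149,0.0304,0.005,0,0,0,1],
    [0.0149,0.0304,0.005,0,0,0,1],
    [0.0149,0.0304,0.005,0,0,0,1],
    [0.0149,0.0304,0.005,0,0,0,1],
    [0.0149,0.0304,0.005,0,0,0,1]
  ]
}}

```text
t: 2.15
tcp_pos: [0.5219, -0.3398, 0.2073]
tool_rot: [0.607, 0.795, 0.0, -0.0]
force: [0.5, -0.5, -0.3]
finger_gap: 1.001
gripper_force: 0.0
```

```bash
python3 - <<'E'
from h import *
d=shot('wrist','w1'); P=pts(d)
m=(P[...,2]>.055)&(P[...,2]<.12)
n,l,st,ce=cv2.connectedComponentsWithStats(m.astype(np.uint8))
for i in range(1,n):
    if st[i,4]<200: continue
    Q=P[l==i]; z=np.percentile(Q[:,2],97); t=Q[Q[:,2]>z-.004]
    print(ce[i].round(),st[i,4],'top',z.round(4),'ctr',t.mean(0).round(4))
E
python3 go.py .520 -.339 .20 105.5
```

```text
[464.  37.] 2408 top 0.0837 ctr [ 0.6202 -0.1809  0.0824]
[273.  44.] 1788 top 0.1021 ctr [ 0.4859 -0.2229  0.1007]
[274. 132.] 1500 top 0.0926 ctr [ 0.5035 -0.2839  0.0913]
[275. 203.] 1384 top 0.0963 ctr [ 0.5188 -0.3401  0.0953]
t 2.2 tcp [ 0.5252 -0.3356  0.2065] yaw 105.48 tilt [0.0018 0.004 ] gap 0.998 F [2.4 0.9 0.2]
shift [-1.9 -5.9  6.4] mm; turn z -0.02
```

View pics/w1.png

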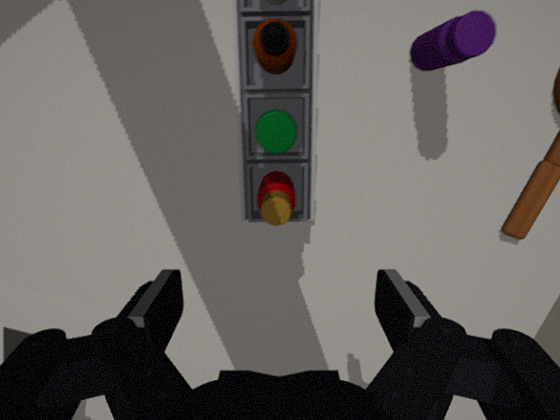

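The wrist view shows red (275,203), green (276,132) and amber (273,44) inside the grey rack, with the purple decoy at (465,37). Wrist and top positions agree to about 1 mm. Now I lower over red.

>>> {"fn": "drive_tool", "kwargs": {
  "plan": [
    [0,-0.001,0.022,0,0,0,1],
    [0,0,0.022,0,0,0,1],
    [0,0,0.022,0,0,0,1],
    [0,0,0.022,0,0,0,1],
    [0,0,0.022,0,0,0,1],
    [0,0,0.018,0,0,0,1],
    [0,0,0.014,0,0,0,1],
    [0,0,0.01,0,0,0,1],
    [0,0,0,0,0,0,1],
    [0,0,0,0,0,0,1]
  ]
}}

```text
t: 3.2
tcp_pos: [0.5204, -0.3415, 0.0561]
tool_rot: [0.607, 0.795, -0.0, 0.0]
force: [1.2, -0.1, -0.0]
finger_gap: 1.002
gripper_force: 0.0
```

```bash
python3 go.py .519 -.340 .055 105.5
```

```text
t 3.2 tcp [ 0.5204 -0.3415  0.0561] yaw 105.31 tilt [ 0.0005 -0.0004] gap 1.002 F [ 1.2 -0.1 -0. ]
shift [ 1.8 -1.   1.1] mm; turn z -0.19
```

>>> {"fn": "drive_tool", "kwargs": {
  "plan": [
    [0.0015,-0.001,0.001,0,0,0,-1],
    [0,0,0,0,0,0,-1],
    [0,0,0,0,0,0,-1],
    [0,0,0,0,0,0,-1],
    [0,0,0,0,0,0,-1],
    [0,0,0,0,0,0,-1],
    [0,0,0,0,0,0,-1],
    [0,0,0,0,0,0,-1]
  ],
  "newtons": 40
}}

```text
t: 4.0
tcp_pos: [0.5189, -0.3403, 0.0556]
tool_rot: [0.607, 0.795, -0.0, 0.0]
force: [-2.3, 0.1, 5.8]
finger_gap: 0.382
gripper_force: 39.8
```

>>> {"fn": "drive_tool", "kwargs": {
  "plan": [
    [0,0,-0.005,0,0,0,-1],
    [0,0,-0.01,0,0,0,-1],
    [0,0,-0.02,0,0,0,-1],
    [0,0,-0.03,0,0,0,-1],
    [0,0,-0.03,0,0,0,-1],
    [0,0,-0.025,0,0,0,-1],
    [0,0,-0.018,0,0,0,-1],
    [0,0,-0.01,0,0,0,-1],
    [0,0,0,0,0,0,-1]
  ]
}}

```text
t: 4.9
tcp_pos: [0.5194, -0.3405, 0.2045]
tool_rot: [0.607, 0.795, -0.0, 0.002]
force: [-0.0, -0.6, -1.2]
finger_gap: 0.383
gripper_force: 39.9
```

```bash
python3 - <<'E'
from h import *
d=shot('wrist','w2'); cv2.imwrite('pics/w2c.png',d['image'][:,:,::-1])
E
python3 go.py .563 .295 .204 96
```

```text
t 4.95 tcp [ 0.5188 -0.34    0.2031] yaw 105.32 tilt [ 0.0005 -0.0004] gap 0.381 F [-1.  -0.9 -1.9]
shift [600.7 210.4  -1.1] mm; turn z 9.32
```

View pics/w2.png

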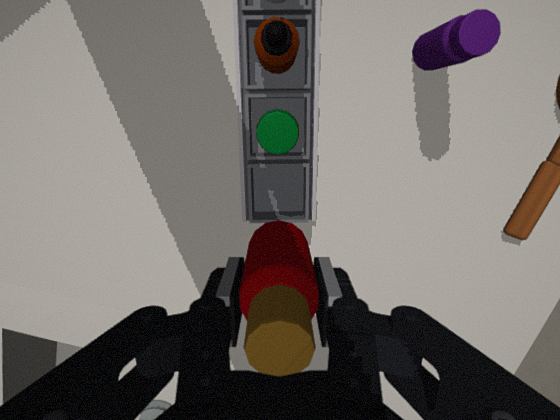

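Red is held upright at about (280,300), and its grey cup (278,190) is empty. Now I carry it over.

>>> {"fn": "drive_tool", "kwargs": {
  "plan": [
    [0.015,0.005,0,0,0,0,-1],
    [0.03,0.0105,0,0,0,0,-1],
    [0.035,0.0125,0,0,0,0,-1],
    [0.035,0.0125,0,0,0,0,-1],
    [0.035,0.0125,0,0,0,0,-1],
    [0.035,0.0125,0,0,0,0,-1],
    [0.035,0.0125,0,0,0,0,-1],
    [0.035,0.0125,0,0,0,0,-1],
    [0.035,0.0125,0,0,0,0,-1],
    [0.035,0.0125,0,0,0,0,-1]
  ]
}}

```text
t: 5.95
tcp_pos: [0.5427, 0.0066, 0.2014]
tool_rot: [0.606, 0.795, -0.001, -0.002]
force: [0.5, 0.1, -0.8]
finger_gap: 0.379
gripper_force: 39.9
```

>>> {"fn": "drive_tool", "kwargs": {
  "plan": [
    [0.035,0.012,0,0,0,0,-1],
    [0.035,0.012,0,0,0,0,-1],
    [0.035,0.012,0,0,0,0,-1],
    [0.035,0.012,0,0,0,0,-1],
    [0.035,0.012,0,0,0,0,-1],
    [0.035,0.012,0,0,0,0,-1],
    [0.035,0.012,0,0,0,0,-1],
    [0.03,0.01,0,0,0,3.1,-1],
    [0,0,0,0,0,3.1,-1],
    [0,0,0,0,0,3.1,-1]
  ]
}}

```text
t: 6.95
tcp_pos: [0.56, 0.2959, 0.2008]
tool_rot: [0.669, 0.743, -0.002, -0.001]
force: [-0.0, -0.6, -1.4]
finger_gap: 0.382
gripper_force: 39.9
```

```bash
python3 - <<'E'
from h import *
d=shot('wrist','w3'); P=pts(d)
z=P[...,2]; m=(z>.03)&(z<.042)&(P[...,0]>.48)&(P[...,0]<.66)&(P[...,1]<.36)&(P[...,1]>.06)
Q=P[m]; print(len(Q),np.median(Q[:,2]),cv2.minAreaRect((Q[:,:2]*1000).astype(np.float32)))
print('floor',np.median(z[(z>.004)&(z<.014)&(abs(P[...,0]-.572)<.015)&(abs(P[...,1]-.235)<.015)]))
E
python3 go.py .563 .2945 .200 96
```

```text
980 0.03620175659848565 ((571.98583984375, 210.18243408203125), (56.085655212402344, 226.6249542236328), 5.873434543609619)
floor nan
t 7.0 tcp [0.56   0.2953 0.2008] yaw 95.92 tilt [-0.0043 -0.001 ] gap 0.383 F [ 0.  -0.5 -0.8]
shift [-1.1  2.9  0.8] mm; turn z -0.08
  return _methods._mean(a, axis=axis, dtype=dtype,
  ret = ret.dtype.type(ret / rcount)
```

View pics/w3.png

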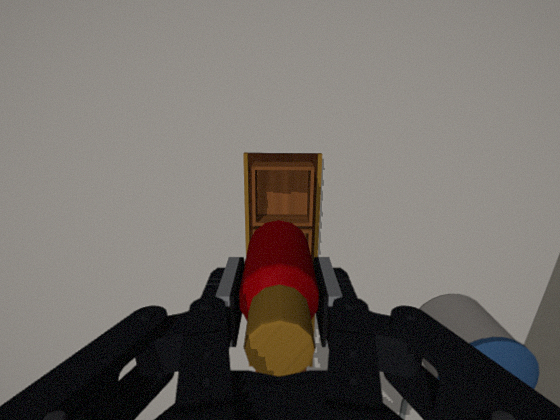

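The wooden outer cup is at (283,195), directly ahead of the held bottle. From the measured rim the cup centre is (563,295), as before. Now I lower.

>>> {"fn": "drive_tool", "kwargs": {
  "plan": [
    [-0.001,0.003,0.015,0,0,0,-1],
    [0,0,0.025,0,0,0,-1],
    [0,0,0.025,0,0,0,-1],
    [0,0,0.025,0,0,0,-1],
    [0,0,0.02,0,0,0,-1],
    [0,0,0.015,0,0,0,-1],
    [0,0,0.01,0,0,0,-1],
    [0,0,0.005,0,0,0,-1],
    [0,0,0,0,0,0,-1],
    [0,0,0,0,0,0,-1]
  ]
}}

```text
t: 8.0
tcp_pos: [0.5661, 0.2935, 0.0635]
tool_rot: [0.669, 0.743, 0.001, 0.0]
force: [-0.3, 1.0, -0.9]
finger_gap: 0.378
gripper_force: 39.9
```

```bash
python3 go.py .563 .2945 .056 96
```

```text
t 8.0 tcp [0.5661 0.2935 0.0635] yaw 96.02 tilt [0.0015 0.0005] gap 0.378 F [-0.3  1.  -0.9]
shift [ 1.3 -3.   7.5] mm; turn z 0.02
```

>>> {"fn": "drive_tool", "kwargs": {
  "plan": [
    [0.001,-0.003,0.003,0,0,0,-1],
    [0,0,0.002,0,0,0,-1],
    [0,0,0.001,0,0,0,-1],
    [0,0,0,0,0,0,-1],
    [0,0,0,0,0,0,-1]
  ]
}}

```text
t: 8.5
tcp_pos: [0.5625, 0.294, 0.0569]
tool_rot: [0.669, 0.743, 0.0, 0.0]
force: [-0.1, 0.6, -1.5]
finger_gap: 0.384
gripper_force: 39.9
```

>>> {"fn": "drive_tool", "kwargs": {
  "plan": [
    [0,0,0.001,0,0,0,-1],
    [0,0,0,0,0,0,-1],
    [0,0,0.001,0,0,0,-1],
    [0,0,0,0,0,0,-1]
  ]
}}

```text
t: 8.9
tcp_pos: [0.5624, 0.294, 0.0556]
tool_rot: [0.669, 0.743, 0.0, 0.0]
force: [-1.1, -0.3, 4.1]
finger_gap: 0.382
gripper_force: 40.3
```

>>> {"fn": "drive_tool", "kwargs": {
  "plan": [
    [0,0,0,0,0,0,-0.1],
    [0,0,0,0,0,0,0.1],
    [0,0,0,0,0,0,0.6],
    [0,0,0,0,0,0,1],
    [0,0,-0.005,0,0,0,1],
    [0,0,-0.02,0,0,0,1],
    [0,0,-0.035,0,0,0,1],
    [0,0,-0.035,0,0,0,1],
    [0,0,-0.035,0,0,0,1],
    [0,0,-0.02,0,0,0,1]
  ]
}}

```text
t: 9.9
tcp_pos: [0.5636, 0.2945, 0.2085]
tool_rot: [0.669, 0.743, 0.002, 0.001]
force: [0.3, -0.1, 0.2]
finger_gap: 0.999
gripper_force: 0.0
```

```bash
cat > chk.py <<'E'
import sys; from h import *
for n in('top','scene'):
    d=shot(n,n+sys.argv[1]); P=pts(d); hsv=cv2.cvtColor(d['image'],cv2.COLOR_RGB2HSV)
    m=(P[...,2]>.055)&(P[...,2]<.125)&(abs(P[...,1])<.5)&(P[...,0]>.3)&(P[...,0]<.8)
    k,l,st,ce=cv2.connectedComponentsWithStats(m.astype(np.uint8))
    for i in range(1,k):
        if st[i,4]<25: continue
        Q=P[l==i]; z=np.percentile(Q[:,2],97); t=Q[Q[:,2]>z-.006]
        print(n,ce[i].round(),st[i,4],'top',z.round(4),'ctr',t.mean(0).round(4),np.median(hsv[l==i],0))
E
python3 chk.py 1; python3 go.py .5035 -.284 .20 105.5
```

```text
top [203. 140.] 1377 top 0.1179 ctr [0.7716 0.1496 0.117 ] [105. 133.  89.]
top [360. 204.] 202 top 0.0845 ctr [ 0.621  -0.181   0.0819] [140. 163.  65.]
top [141. 236.] 224 top 0.0971 ctr [0.5626 0.2916 0.0947] [ 20. 208.  77.]
top [273. 264.] 291 top 0.0897 ctr [0.5044 0.0043 0.0876] [100.  71.  95.]
top [411. 259.] 257 top 0.0934 ctr [ 0.5035 -0.284   0.091 ] [ 68. 255.  51.]
top [381. 267.] 214 top 0.1004 ctr [ 0.4864 -0.2219  0.0993] [ 11.  255.   35.5]
top [357. 276.] 243 top 0.0991 ctr [ 0.4708 -0.1684  0.0969] [ 17.  13. 127.]
scene [196.  92.] 312 top 0.0933 ctr [ 0.5061 -0.2819  0.0912] [ 68.  101.5  41. ]
scene [224. 100.] 254 top 0.1015 ctr [ 0.4892 -0.2201  0.1   ] [ 9. 93. 38.]
scene [249. 103.] 324 top 0.0994 ctr [ 0.4731 -0.1658  0.0975] [60.   6.  94.5]
scene [311. 148.] 735 top 0.09 ctr [0.5048 0.0046 0.0878] [102.  85.  98.]
scene [202. 151.] 291 top 0.0848 ctr [ 0.6231 -0.1787  0.0826] [134. 124.  66.]
scene [436. 243.] 387 top 0.0976 ctr [0.5641 0.2942 0.0957] [ 20. 185.  65.]
scene [312. 293.] 2112 top 0.1187 ctr [0.7744 0.1525 0.1175] [107. 141. 101.]
t 10.0 tcp [0.5646 0.2948 0.209 ] yaw 96.02 tilt [0.0081 0.0026] gap 1.0 F [-0.   0.4  0.4]
shift [-569.2 -121.5    7. ] mm; turn z -9.48
```

Red stands in the outermost wooden cup (top 97 mm, at (.563,.293)) and nothing else has moved. Next is green.

>>> {"fn": "drive_tool", "kwargs": {
  "plan": [
    [-0.02,-0.004,0,0,0,0,1],
    [-0.035,-0.0075,0,0,0,0,1],
    [-0.035,-0.0075,0,0,0,0,1],
    [-0.035,-0.0075,0,0,0,0,1],
    [-0.035,-0.0075,0,0,0,0,1],
    [-0.035,-0.0075,0,0,0,0,1],
    [-0.035,-0.0075,0,0,0,0,1],
    [-0.035,-0.0075,0,0,0,0,1],
    [-0.035,-0.0075,0,0,0,0,1],
    [-0.035,-0.0075,0,0,0,0,1]
  ]
}}

```text
t: 11.0
tcp_pos: [0.5252, -0.0478, 0.2036]
tool_rot: [0.669, 0.743, -0.001, -0.001]
force: [1.1, -0.4, 0.3]
finger_gap: 1.003
gripper_force: 0.0
```

>>> {"fn": "drive_tool", "kwargs": {
  "plan": [
    [-0.035,-0.0075,0,0,0,0,1],
    [-0.035,-0.0075,0,0,0,0,1],
    [-0.035,-0.0075,0,0,0,0,1],
    [-0.035,-0.0075,0,0,0,0,1],
    [-0.035,-0.0075,0,0,0,0,1],
    [-0.035,-0.0075,0,0,0,-3,1],
    [-0.025,-0.005,0,0,0,-3.5,1],
    [0,0,0.005,0,0,-3,1],
    [0,0,0,0,0,0,1],
    [0,0,0,0,0,0,1]
  ]
}}

```text
t: 12.0
tcp_pos: [0.5018, -0.2849, 0.1987]
tool_rot: [0.606, 0.796, 0.0, -0.001]
force: [-0.0, 1.0, 0.6]
finger_gap: 0.998
gripper_force: 0.0
```

```bash
python3 go.py .5035 -.284 .055 105.5
```

```text
t 12.0 tcp [ 0.5018 -0.2849  0.1987] yaw 105.45 tilt [-0.0021  0.002 ] gap 0.998 F [-0.   1.   0.6]
shift [1.000e-01 2.100e+00 1.437e+02] mm; turn z -0.05
```

>>> {"fn": "drive_tool", "kwargs": {
  "plan": [
    [0,0.001,0.015,0,0,0,1],
    [0,0,0.025,0,0,0,1],
    [0,0,0.025,0,0,0,1],
    [0,0,0.025,0,0,0,1],
    [0,0,0.02,0,0,0,1],
    [0,0,0.015,0,0,0,1],
    [0,0,0.01,0,0,0,1],
    [0,0,0.007,0,0,0,1],
    [0,0,0,0,0,0,1],
    [0,0,0,0,0,0,1]
  ]
}}

```text
t: 13.0
tcp_pos: [0.5039, -0.2855, 0.0583]
tool_rot: [0.605, 0.796, -0.0, 0.0]
force: [0.2, -0.5, 0.6]
finger_gap: 0.999
gripper_force: 0.0
```

>>> {"fn": "drive_tool", "kwargs": {
  "plan": [
    [0.0015,0,0.0025,0,0,0,1],
    [0,0,0,0,0,0,-1],
    [0,0,0,0,0,0,-1],
    [0,0,0,0,0,0,-1],
    [0,0,0,0,0,0,-1],
    [0,0,0,0,0,0,-1],
    [0,0,0,0,0,0,-1],
    [0,0,0,0,0,0,-1],
    [0,0,0,0,0,0,-1]
  ]
}}

```text
t: 13.9
tcp_pos: [0.5034, -0.2842, 0.0557]
tool_rot: [0.605, 0.796, -0.0, 0.0]
force: [-0.1, 0.3, 5.3]
finger_gap: 0.379
gripper_force: 40.3
```

>>> {"fn": "drive_tool", "kwargs": {
  "plan": [
    [0,0,-0.005,0,0,0,-1],
    [0,0,-0.01,0,0,0,-1],
    [0,0,-0.02,0,0,0,-1],
    [0,0,-0.03,0,0,0,-1],
    [0,0,-0.03,0,0,0,-1],
    [0,0,-0.025,0,0,0,-1],
    [0,0,-0.018,0,0,0,-1],
    [0,0,-0.01,0,0,0,-1],
    [0,0,0,0,0,0,-1]
  ]
}}

```text
t: 14.8
tcp_pos: [0.5037, -0.2843, 0.2048]
tool_rot: [0.605, 0.796, -0.0, 0.001]
force: [-0.1, -0.3, -1.6]
finger_gap: 0.377
gripper_force: 39.9
```

```bash
python3 go.py .5694 .2348 .204 96
```

```text
t 14.8 tcp [ 0.5037 -0.2843  0.2048] yaw 105.52 tilt [ 0.0023 -0.0019] gap 0.377 F [-0.1 -0.3 -1.6]
shift [482.6 202.2  -0. ] mm; turn z 9.52
```

>>> {"fn": "drive_tool", "kwargs": {
  "plan": [
    [0.02,0.0085,0,0,0,0,-1],
    [0.035,0.0147,0,0,0,0,-1],
    [0.035,0.0147,0,0,0,0,-1],
    [0.035,0.0147,0,0,0,0,-1],
    [0.035,0.0147,0,0,0,0,-1],
    [0.035,0.0147,0,0,0,0,-1],
    [0.035,0.0147,0,0,0,0,-1],
    [0.035,0.0147,0,0,0,0,-1],
    [0.035,0.0147,0,0,0,0,-1],
    [0.035,0.0147,0,0,0,0,-1]
  ]
}}

```text
t: 15.8
tcp_pos: [0.5483, 0.0781, 0.2018]
tool_rot: [0.605, 0.796, -0.001, -0.001]
force: [0.1, 0.4, -0.9]
finger_gap: 0.382
gripper_force: 39.9
```

>>> {"fn": "drive_tool", "kwargs": {
  "plan": [
    [0.035,0.0147,0,0,0,0,-1],
    [0.035,0.0147,0,0,0,0,-1],
    [0.035,0.0147,0,0,0,0,-1],
    [0.035,0.0147,0,0,0,0,-1],
    [0.008,0.003,0,0,0,3.2,-1],
    [0,0,0,0,0,3.2,-1],
    [0,0,0,0,0,3.1,-1],
    [0,0,0,0,0,0,-1],
    [0,0,0,0,0,0,-1],
    [0,0,0,0,0,0,-1]
  ]
}}

```text
t: 16.8
tcp_pos: [0.5689, 0.2353, 0.2027]
tool_rot: [0.669, 0.743, -0.001, -0.0]
force: [-1.2, -0.2, -0.9]
finger_gap: 0.383
gripper_force: 39.9
```

```bash
python3 go.py .5694 .2348 .06 96
```

```text
t 16.8 tcp [0.5689 0.2353 0.2027] yaw 96.04 tilt [-0.0013 -0.0002] gap 0.383 F [-1.2 -0.2 -0.9]
shift [ -0.6   0.6 142.7] mm; turn z 0.04
```

>>> {"fn": "drive_tool", "kwargs": {
  "plan": [
    [0,0,0.015,0,0,0,-1],
    [0,0,0.025,0,0,0,-1],
    [0,0,0.025,0,0,0,-1],
    [0,0,0.025,0,0,0,-1],
    [0,0,0.02,0,0,0,-1],
    [0,0,0.015,0,0,0,-1],
    [0,0,0.01,0,0,0,-1],
    [0,0,0.006,0,0,0,-1],
    [0,0,0,0,0,0,-1],
    [0,0,0,0,0,0,-1]
  ]
}}

```text
t: 17.8
tcp_pos: [0.5698, 0.2357, 0.063]
tool_rot: [0.669, 0.743, 0.001, 0.0]
force: [-0.0, -0.8, -1.5]
finger_gap: 0.384
gripper_force: 40.0
```

>>> {"fn": "drive_tool", "kwargs": {
  "plan": [
    [-0.001,0,0.003,0,0,0,-1],
    [0,0,0.002,0,0,0,-1],
    [0,0,0.001,0,0,0,-1],
    [0,0,0,0,0,0,-1],
    [0,0,0.001,0,0,0,-1],
    [0,0,0,0,0,0,-1]
  ]
}}

```text
t: 18.4
tcp_pos: [0.5695, 0.2347, 0.0557]
tool_rot: [0.669, 0.743, 0.0, 0.0]
force: [-1.1, 0.3, 1.6]
finger_gap: 0.379
gripper_force: 40.2
```

>>> {"fn": "drive_tool", "kwargs": {
  "plan": [
    [0,0,0,0,0,0,-0.1],
    [0,0,0,0,0,0,0.1],
    [0,0,0,0,0,0,0.6],
    [0,0,0,0,0,0,1],
    [0,0,-0.005,0,0,0,1],
    [0,0,-0.02,0,0,0,1],
    [0,0,-0.035,0,0,0,1],
    [0,0,-0.035,0,0,0,1],
    [0,0,-0.035,0,0,0,1],
    [0,0,-0.02,0,0,0,1]
  ]
}}

```text
t: 19.4
tcp_pos: [0.5705, 0.2349, 0.2089]
tool_rot: [0.669, 0.743, 0.002, 0.001]
force: [0.5, -0.1, -0.8]
finger_gap: 0.999
gripper_force: 0.0
```

```bash
python3 chk.py 2|grep -v scene; python3 go.py .486 -.2225 .20 105.5
```

```text
top [203. 140.] 1382 top 0.1174 ctr [0.7714 0.15   0.1167] [105. 131.  94.]
top [360. 204.] 201 top 0.0847 ctr [ 0.621  -0.1813  0.0822] [140. 166.  94.]
top [167. 232.] 250 top 0.0932 ctr [0.57   0.2324 0.0909] [ 70. 255.  79.]
top [144. 236.] 143 top 0.095 ctr [0.5608 0.2834 0.0934] [ 16. 227.  65.]
top [273. 264.] 292 top 0.0901 ctr [0.5044 0.0036 0.0878] [100.  70. 100.]
top [381. 267.] 212 top 0.1015 ctr [ 0.4862 -0.2217  0.0994] [ 11.  253.5  40. ]
top [357. 276.] 245 top 0.099 ctr [ 0.4708 -0.1684  0.0966] [ 18.  13. 132.]
t 19.5 tcp [0.5715 0.2352 0.2094] yaw 96.02 tilt [0.0081 0.0018] gap 1.002 F [-0.1 -0.7 -0.1]
shift [-446.2 -133.1    7.9] mm; turn z -9.48
```

>>> {"fn": "drive_tool", "kwargs": {
  "plan": [
    [-0.02,-0.005,0,0,0,0,1],
    [-0.035,-0.0105,0,0,0,0,1],
    [-0.035,-0.0105,0,0,0,0,1],
    [-0.035,-0.0105,0,0,0,0,1],
    [-0.035,-0.0105,0,0,0,0,1],
    [-0.035,-0.0105,0,0,0,0,1],
    [-0.035,-0.0105,0,0,0,0,1],
    [-0.035,-0.0105,0,0,0,0,1],
    [-0.035,-0.0105,0,0,0,0,1],
    [-0.035,-0.0105,0,0,0,0,1]
  ]
}}

```text
t: 20.5
tcp_pos: [0.5042, -0.11, 0.2041]
tool_rot: [0.669, 0.743, -0.0, -0.001]
force: [0.3, -0.6, -0.7]
finger_gap: 1.002
gripper_force: 0.0
```

>>> {"fn": "drive_tool", "kwargs": {
  "plan": [
    [-0.035,-0.0105,0,0,0,0,1],
    [-0.035,-0.0105,0,0,0,-3,1],
    [-0.0395,-0.0108,0,0,0,-3.5,1],
    [0,0,0.005,0,0,-3,1],
    [0,0,0,0,0,0,1],
    [0,0,0,0,0,0,1]
  ]
}}

```text
t: 21.1
tcp_pos: [0.4865, -0.2207, 0.1993]
tool_rot: [0.606, 0.796, 0.0, -0.002]
force: [-0.9, -0.4, -0.2]
finger_gap: 1.003
gripper_force: 0.0
```

```bash
python3 chk.py 3; python3 go.py .486 -.2225 .055 105.5
```

```text
top [203. 140.] 1384 top 0.1175 ctr [0.7713 0.1499 0.1167] [105. 132.  90.]
top [360. 204.] 202 top 0.0843 ctr [ 0.621  -0.1811  0.082 ] [140. 167.  90.]
top [167. 232.] 245 top 0.0933 ctr [0.5703 0.2324 0.0908] [ 70. 247.  75.]
top [141. 236.] 228 top 0.0966 ctr [0.5627 0.2916 0.0947] [ 20. 206.  73.]
top [273. 264.] 296 top 0.0898 ctr [0.5041 0.0045 0.0877] [100.  71.  94.]
top [381. 267.] 215 top 0.1016 ctr [ 0.4863 -0.2218  0.0999] [ 11. 255.  39.]
top [357. 276.] 244 top 0.099 ctr [ 0.4708 -0.1685  0.0969] [ 18.  13. 126.]
scene [224. 100.] 253 top 0.1018 ctr [ 0.4891 -0.2199  0.1   ] [ 9. 95. 37.]
scene [249. 103.] 323 top 0.0996 ctr [ 0.473  -0.1659  0.0975] [68.  6. 90.]
scene [311. 149.] 743 top 0.0901 ctr [0.506  0.0048 0.088 ] [103.  86.  92.]
scene [202. 151.] 292 top 0.0848 ctr [ 0.6231 -0.1788  0.0827] [135. 145.  89.]
scene [404. 230.] 405 top 0.0935 ctr [0.5717 0.2358 0.0917] [ 67. 170.  54.]
scene [436. 243.] 387 top 0.0976 ctr [0.5641 0.2941 0.0956] [ 20. 187.  61.]
scene [312. 293.] 2114 top 0.1187 ctr [0.7746 0.1525 0.1175] [107. 141.  96.]
t 21.2 tcp [ 0.4872 -0.2204  0.1999] yaw 105.54 tilt [-0.0011  0.0009] gap 0.996 F [-1.2  0.3  0.4]
shift [ -1.9  -1.6 144.9] mm; turn z 0.04
```

Red and green stand correctly. Now amber.

>>> {"fn": "drive_tool", "kwargs": {
  "plan": [
    [-0.001,-0.001,0.015,0,0,0,1],
    [0,0,0.025,0,0,0,1],
    [0,0,0.025,0,0,0,1],
    [0,0,0.025,0,0,0,1],
    [0,0,0.02,0,0,0,1],
    [0,0,0.015,0,0,0,1],
    [0,0,0.01,0,0,0,1],
    [0,0,0.007,0,0,0,1],
    [0,0,0,0,0,0,1],
    [0,0,0,0,0,0,1]
  ]
}}

```text
t: 22.2
tcp_pos: [0.4871, -0.2227, 0.0587]
tool_rot: [0.605, 0.796, 0.0, 0.0]
force: [0.5, -0.1, 0.1]
finger_gap: 0.998
gripper_force: 0.0
```

>>> {"fn": "drive_tool", "kwargs": {
  "plan": [
    [0,-0.001,0.003,0,0,0,1],
    [0,0,0,0,0,0,-1],
    [0,0,0,0,0,0,-1],
    [0,0,0,0,0,0,-1],
    [0,0,0,0,0,0,-1],
    [0,0,0,0,0,0,-1],
    [0,0,0,0,0,0,-1],
    [0,0,0,0,0,0,-1],
    [0,0,0,0,0,0,-1]
  ]
}}

```text
t: 23.1
tcp_pos: [0.486, -0.2232, 0.0557]
tool_rot: [0.605, 0.796, -0.0, 0.0]
force: [-1.0, 0.2, 6.0]
finger_gap: 0.38
gripper_force: 40.3
```

>>> {"fn": "drive_tool", "kwargs": {
  "plan": [
    [0,0,-0.005,0,0,0,-1],
    [0,0,-0.01,0,0,0,-1],
    [0,0,-0.02,0,0,0,-1],
    [0,0,-0.03,0,0,0,-1],
    [0,0,-0.03,0,0,0,-1],
    [0,0,-0.025,0,0,0,-1],
    [0,0,-0.018,0,0,0,-1],
    [0,0,-0.01,0,0,0,-1],
    [0,0,0,0,0,0,-1]
  ]
}}

```text
t: 24.0
tcp_pos: [0.4863, -0.2233, 0.2047]
tool_rot: [0.605, 0.796, 0.0, 0.001]
force: [0.4, 0.1, -1.5]
finger_gap: 0.379
gripper_force: 39.9
```

```bash
python3 go.py .5756 .1752 .204 96
```

```text
t 24.0 tcp [ 0.4863 -0.2233  0.2047] yaw 105.52 tilt [ 0.0024 -0.0017] gap 0.379 F [ 0.4  0.1 -1.5]
shift [3.601e+02 1.927e+02 3.000e-01] mm; turn z 9.52
```

>>> {"fn": "drive_tool", "kwargs": {
  "plan": [
    [0.02,0.0107,0,0,0,0,-1],
    [0.035,0.0187,0,0,0,0,-1],
    [0.035,0.0187,0,0,0,0,-1],
    [0.035,0.0187,0,0,0,0,-1],
    [0.035,0.0187,0,0,0,0,-1],
    [0.035,0.0187,0,0,0,0,-1],
    [0.035,0.0187,0,0,0,0,-1],
    [0.035,0.0187,0,0,0,0,-1],
    [0.035,0.0187,0,0,0,0,-1],
    [0.035,0.0187,0,0,0,0,-1]
  ]
}}

```text
t: 25.0
tcp_pos: [0.5678, 0.1493, 0.2016]
tool_rot: [0.605, 0.796, -0.001, -0.001]
force: [0.6, -0.2, -1.0]
finger_gap: 0.384
gripper_force: 39.9
```

>>> {"fn": "drive_tool", "kwargs": {
  "plan": [
    [0.025,0.0137,0,0,0,0,-1],
    [0,0,0,0,0,3.2,-1],
    [0,0,0,0,0,3.2,-1],
    [0,0,0,0,0,3.1,-1],
    [0,0,0,0,0,0,-1],
    [0,0,0,0,0,0,-1],
    [0,0,0,0,0,0,-1]
  ]
}}

```text
t: 25.7
tcp_pos: [0.5748, 0.1753, 0.2027]
tool_rot: [0.669, 0.743, -0.0, -0.0]
force: [-0.0, 0.1, -1.8]
finger_gap: 0.386
gripper_force: 40.0
```

```bash
python3 go.py .5756 .1752 .06 96
```

```text
t 25.7 tcp [0.5748 0.1753 0.2027] yaw 96.05 tilt [-0.0013 -0.0002] gap 0.386 F [-0.   0.1 -1.8]
shift [-1.000e-01  1.000e+00  1.427e+02] mm; turn z 0.05
```

>>> {"fn": "drive_tool", "kwargs": {
  "plan": [
    [0,0,0.015,0,0,0,-1],
    [0,0,0.025,0,0,0,-1],
    [0,0,0.025,0,0,0,-1],
    [0,0,0.025,0,0,0,-1],
    [0,0,0.02,0,0,0,-1],
    [0,0,0.015,0,0,0,-1],
    [0,0,0.01,0,0,0,-1],
    [0,0,0.006,0,0,0,-1],
    [0,0,0,0,0,0,-1],
    [0,0,0,0,0,0,-1]
  ]
}}

```text
t: 26.7
tcp_pos: [0.5757, 0.1755, 0.0629]
tool_rot: [0.669, 0.743, 0.001, 0.0]
force: [0.9, -0.5, -0.8]
finger_gap: 0.381
gripper_force: 40.0
```

>>> {"fn": "drive_tool", "kwargs": {
  "plan": [
    [0,0,0.003,0,0,0,-1],
    [0,0,0.002,0,0,0,-1],
    [0,0,0.001,0,0,0,-1],
    [0,0,0,0,0,0,-1],
    [0,0,0.001,0,0,0,-1],
    [0,0,0,0,0,0,-1]
  ]
}}

```text
t: 27.3
tcp_pos: [0.5753, 0.1754, 0.0557]
tool_rot: [0.669, 0.743, 0.0, 0.0]
force: [-0.8, 0.5, 1.7]
finger_gap: 0.38
gripper_force: 40.2
```

>>> {"fn": "drive_tool", "kwargs": {
  "plan": [
    [0,0,0,0,0,0,-0.1],
    [0,0,0,0,0,0,0.1],
    [0,0,0,0,0,0,0.6],
    [0,0,0,0,0,0,1],
    [0,0,-0.005,0,0,0,1],
    [0,0,-0.02,0,0,0,1],
    [0,0,-0.035,0,0,0,1],
    [0,0,-0.035,0,0,0,1],
    [0,0,-0.035,0,0,0,1],
    [0,0,-0.02,0,0,0,1]
  ]
}}

```text
t: 28.3
tcp_pos: [0.5764, 0.1756, 0.2088]
tool_rot: [0.669, 0.743, 0.002, 0.002]
force: [0.3, -0.3, 1.1]
finger_gap: 0.997
gripper_force: 0.0
```

```bash
python3 go.py .471 -.1682 .20 105.5
```

```text
t 28.3 tcp [0.5764 0.1756 0.2088] yaw 96.02 tilt [0.0049 0.0006] gap 0.997 F [ 0.3 -0.3  1.1]
shift [-330.9 -140.9    8.1] mm; turn z -9.48
```

>>> {"fn": "drive_tool", "kwargs": {
  "plan": [
    [-0.02,-0.0085,0,0,0,0,1],
    [-0.035,-0.0149,0,0,0,0,1],
    [-0.035,-0.0149,0,0,0,0,1],
    [-0.035,-0.0149,0,0,0,0,1],
    [-0.035,-0.0149,0,0,0,0,1],
    [-0.035,-0.0149,0,0,0,0,1],
    [-0.035,-0.0149,0,0,0,0,1],
    [-0.035,-0.0149,0,0,0,0,1],
    [-0.035,-0.0149,0,0,0,0,1],
    [-0.031,-0.012,0,0,0,0,1]
  ]
}}

```text
t: 29.3
tcp_pos: [0.4701, -0.17, 0.2058]
tool_rot: [0.669, 0.743, 0.0, 0.0]
force: [-0.8, -0.3, -0.7]
finger_gap: 1.003
gripper_force: 0.0
```

>>> {"fn": "drive_tool", "kwargs": {
  "plan": [
    [0,0,0,0,0,-3,1],
    [0,0,0,0,0,-3.5,1],
    [0,0,0.005,0,0,-3,1],
    [0,0,0,0,0,0,1],
    [0,0,0,0,0,0,1]
  ]
}}

```text
t: 29.8
tcp_pos: [0.4708, -0.1683, 0.2005]
tool_rot: [0.606, 0.796, 0.0, 0.0]
force: [0.5, -0.1, 0.4]
finger_gap: 1.002
gripper_force: 0.0
```

```bash
python3 chk.py 4; python3 go.py .471 -.1682 .055 105.5
```

```text
top [203. 140.] 1381 top 0.1176 ctr [0.7712 0.1498 0.1167] [105. 133.  91.]
top [360. 204.] 202 top 0.0841 ctr [ 0.6209 -0.1813  0.0819] [140. 167.  91.]
top [195. 229.] 195 top 0.101 ctr [0.5766 0.1741 0.0993] [ 11. 210.  43.]
top [167. 232.] 245 top 0.0931 ctr [0.5701 0.2327 0.0909] [ 70. 249.  76.]
top [141. 236.] 227 top 0.0965 ctr [0.5626 0.2914 0.0947] [ 20. 206.  73.]
top [274. 264.] 295 top 0.0898 ctr [0.5041 0.0042 0.0872] [100.  71.  93.]
top [356. 276.] 230 top 0.0996 ctr [ 0.4703 -0.1674  0.097 ] [ 17.   13.  121.5]
scene [249. 103.] 326 top 0.0994 ctr [ 0.4733 -0.1654  0.0975] [70.   6.  90.5]
scene [311. 148.] 735 top 0.09 ctr [0.5059 0.0044 0.0879] [102.  86.  93.]
scene [202. 151.] 290 top 0.0848 ctr [ 0.6229 -0.1788  0.0826] [135. 144.  90.]
scene [373. 218.] 316 top 0.1017 ctr [0.5775 0.1778 0.1003] [  9.  113.5  38. ]
scene [404. 229.] 402 top 0.0936 ctr [0.5715 0.2358 0.0918] [ 67. 171.  55.]
scene [436. 243.] 386 top 0.0975 ctr [0.5641 0.2942 0.0956] [ 20.  185.5  62. ]
scene [312. 293.] 2098 top 0.1185 ctr [0.7748 0.1526 0.1175] [107.  140.   96.5]
t 29.9 tcp [ 0.471  -0.1683  0.2006] yaw 105.48 tilt [ 0.0004 -0.0002] gap 0.995 F [ 0.  -0.4 -0.8]
shift [  0.2  -0.  145.6] mm; turn z -0.02
```

Three are placed. Last is white.

>>> {"fn": "drive_tool", "kwargs": {
  "plan": [
    [0,0,0.015,0,0,0,1],
    [0,0,0.025,0,0,0,1],
    [0,0,0.025,0,0,0,1],
    [0,0,0.025,0,0,0,1],
    [0,0,0.02,0,0,0,1],
    [0,0,0.015,0,0,0,1],
    [0,0,0.01,0,0,0,1],
    [0,0,0.008,0,0,0,1],
    [0,0,0,0,0,0,1],
    [0,0,0,0,0,0,1]
  ]
}}

```text
t: 30.9
tcp_pos: [0.4712, -0.1685, 0.0576]
tool_rot: [0.605, 0.796, 0.0, 0.0]
force: [0.1, -0.3, 0.3]
finger_gap: 1.004
gripper_force: 0.0
```

>>> {"fn": "drive_tool", "kwargs": {
  "plan": [
    [0,0,0.002,0,0,0,1],
    [0,0,0,0,0,0,-1],
    [0,0,0,0,0,0,-1],
    [0,0,0,0,0,0,-1],
    [0,0,0,0,0,0,-1],
    [0,0,0,0,0,0,-1],
    [0,0,0,0,0,0,-1],
    [0,0,0,0,0,0,-1],
    [0,0,0,0,0,0,-1]
  ]
}}

```text
t: 31.8
tcp_pos: [0.4708, -0.1685, 0.0557]
tool_rot: [0.605, 0.796, -0.0, 0.0]
force: [-2.1, -0.5, 5.7]
finger_gap: 0.385
gripper_force: 39.7
```

>>> {"fn": "drive_tool", "kwargs": {
  "plan": [
    [0,0,-0.005,0,0,0,-1],
    [0,0,-0.01,0,0,0,-1],
    [0,0,-0.02,0,0,0,-1],
    [0,0,-0.03,0,0,0,-1],
    [0,0,-0.03,0,0,0,-1],
    [0,0,-0.025,0,0,0,-1],
    [0,0,-0.018,0,0,0,-1],
    [0,0,-0.01,0,0,0,-1],
    [0,0,0,0,0,0,-1]
  ]
}}

```text
t: 32.7
tcp_pos: [0.4715, -0.1686, 0.2047]
tool_rot: [0.605, 0.796, 0.0, 0.002]
force: [0.6, 0.2, -1.0]
finger_gap: 0.385
gripper_force: 40.0
```

```bash
python3 go.py .5819 .1155 .204 96
```

```text
t 32.7 tcp [ 0.4715 -0.1686  0.2047] yaw 105.52 tilt [ 0.0028 -0.0017] gap 0.385 F [ 0.6  0.2 -1. ]
shift [244.3 182.4   0.6] mm; turn z 9.52
```

>>> {"fn": "drive_tool", "kwargs": {
  "plan": [
    [0.0143,0.0104,0,0,0,0,-1],
    [0.03,0.0225,0,0,0,0,-1],
    [0.03,0.0225,0,0,0,0,-1],
    [0.03,0.0225,0,0,0,0,-1],
    [0.03,0.0225,0,0,0,0,-1],
    [0.03,0.0225,0,0,0,0,-1],
    [0.03,0.0225,0,0,0,0,-1],
    [0.03,0.0225,0,0,0,0,-1],
    [0.02,0.0145,0,0,0,0,-1]
  ]
}}

```text
t: 33.6
tcp_pos: [0.5811, 0.1183, 0.2016]
tool_rot: [0.605, 0.797, -0.001, -0.001]
force: [0.4, -0.9, -0.7]
finger_gap: 0.385
gripper_force: 40.0
```

>>> {"fn": "drive_tool", "kwargs": {
  "plan": [
    [0,0,0,0,0,3.2,-1],
    [0,0,0,0,0,3.2,-1],
    [0,0,0,0,0,3.1,-1],
    [0,0,0,0,0,0,-1],
    [0,0,0,0,0,0,-1],
    [0,0,0,0,0,0,-1]
  ]
}}

```text
t: 34.2
tcp_pos: [0.5809, 0.1157, 0.2027]
tool_rot: [0.669, 0.743, -0.0, -0.0]
force: [0.0, -0.4, -0.7]
finger_gap: 0.382
gripper_force: 40.0
```

```bash
python3 go.py .5819 .1155 .06 96
```

```text
t 34.2 tcp [0.5809 0.1157 0.2027] yaw 96.05 tilt [-0.0013  0.    ] gap 0.382 F [ 0.  -0.4 -0.7]
shift [ -0.3   1.1 142.7] mm; turn z 0.05
```

>>> {"fn": "drive_tool", "kwargs": {
  "plan": [
    [0,0,0.015,0,0,0,-1],
    [0,0,0.025,0,0,0,-1],
    [0,0,0.025,0,0,0,-1],
    [0,0,0.025,0,0,0,-1],
    [0,0,0.02,0,0,0,-1],
    [0,0,0.015,0,0,0,-1],
    [0,0,0.01,0,0,0,-1],
    [0,0,0.006,0,0,0,-1],
    [0,0,0,0,0,0,-1],
    [0,0,0,0,0,0,-1]
  ]
}}

```text
t: 35.2
tcp_pos: [0.5819, 0.1158, 0.0629]
tool_rot: [0.669, 0.743, 0.0, 0.0]
force: [-0.2, 0.2, -1.9]
finger_gap: 0.387
gripper_force: 40.1
```

>>> {"fn": "drive_tool", "kwargs": {
  "plan": [
    [0,0,0.003,0,0,0,-1],
    [0,0,0.002,0,0,0,-1],
    [0,0,0.001,0,0,0,-1],
    [0,0,0,0,0,0,-1],
    [0,0,0.001,0,0,0,-1],
    [0,0,0,0,0,0,-1]
  ]
}}

```text
t: 35.8
tcp_pos: [0.5814, 0.1158, 0.0557]
tool_rot: [0.669, 0.743, 0.0, 0.0]
force: [-1.6, -1.1, 1.4]
finger_gap: 0.385
gripper_force: 40.3
```

Contact. I release, lift, and back away towards the middle for a clear view.

>>> {"fn": "drive_tool", "kwargs": {
  "plan": [
    [0,0,0,0,0,0,-0.1],
    [0,0,0,0,0,0,0.1],
    [0,0,0,0,0,0,0.6],
    [0,0,0,0,0,0,1],
    [0,0,-0.005,0,0,0,1],
    [0,0,-0.02,0,0,0,1],
    [0,0,-0.035,0,0,0,1],
    [0,0,-0.035,0,0,0,1],
    [0,0,-0.035,0,0,0,1],
    [0,0,-0.02,0,0,0,1]
  ]
}}

```text
t: 36.8
tcp_pos: [0.5825, 0.1159, 0.2088]
tool_rot: [0.669, 0.743, 0.002, 0.002]
force: [0.7, -0.8, 0.6]
finger_gap: 0.998
gripper_force: 0.0
```

>>> {"fn": "drive_tool", "kwargs": {
  "plan": [
    [-0.02,0,0,0,0,0,1],
    [-0.035,0,0,0,0,0,1],
    [-0.035,0,0,0,0,0,1],
    [-0.035,0,0,0,0,0,1],
    [-0.035,0,0,0,0,0,1],
    [-0.02,0,0,0,0,0,1],
    [0,0,0,0,0,0,1],
    [0,0,0,0,0,0,1]
  ]
}}

```text
t: 37.6
tcp_pos: [0.5998, -0.0631, 0.2054]
tool_rot: [0.669, 0.743, 0.0, -0.0]
force: [0.4, 0.2, 0.2]
finger_gap: 1.0
gripper_force: 0.0
```

```bash
python3 chk.py 5; python3 go.py .47 -.16 .2 96
```

```text
top [203. 140.] 1380 top 0.1177 ctr [0.7717 0.1496 0.1167] [105. 130. 102.]
top [221. 225.] 217 top 0.0991 ctr [0.5819 0.1164 0.0969] [ 15.  12. 145.]
top [195. 229.] 193 top 0.1012 ctr [0.5766 0.1742 0.0997] [ 11. 200.  50.]
top [167. 232.] 249 top 0.0932 ctr [0.5702 0.2325 0.0909] [ 70. 246.  86.]
top [141. 236.] 225 top 0.097 ctr [0.5627 0.2915 0.0949] [ 21. 201.  88.]
top [281. 267.] 170 top 0.0898 ctr [ 0.4978 -0.0126  0.0875] [100.  70.  97.]
scene [311. 148.] 733 top 0.0898 ctr [0.5048 0.0047 0.0877] [102.  86.  96.]
scene [202. 151.] 292 top 0.0847 ctr [ 0.6229 -0.1788  0.0826] [135. 137.  81.]
scene [343. 204.] 382 top 0.0996 ctr [0.5835 0.1178 0.0975] [ 60.   6. 101.]
scene [373. 218.] 310 top 0.1022 ctr [0.5773 0.1778 0.1006] [  9. 111.  39.]
scene [404. 230.] 404 top 0.0937 ctr [0.5715 0.2358 0.0918] [ 67.  171.5  58. ]
scene [436. 243.] 388 top 0.0974 ctr [0.5641 0.2941 0.0957] [ 20. 186.  63.]
scene [312. 293.] 2108 top 0.1186 ctr [0.7745 0.1526 0.1175] [107. 140. 100.]
t 37.7 tcp [ 0.5997 -0.062   0.2053] yaw 96.06 tilt [-0.0006  0.0006] gap 0.998 F [-0.2  0.5 -0.2]
shift [ -83.7 -139.4    5.4] mm; turn z 0.06
```

View pics/scene5.png

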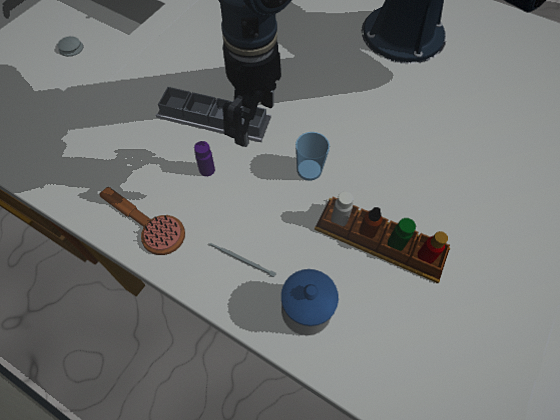

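The scene view shows all four bottles upright in the wooden rack: white (343,205), amber (373,218), green (404,232), red (436,245). Red is outermost, the grey rack is empty and the bystanders have not moved.

```bash
python3 -c "
from station import manip
print(manip.sign_off())"
```

```text
the job is handed in; nothing more can be done
None
```

All four bottles stand upright in the wooden rack, mirrored (red nearest the basin, then green, amber, white); the bystanders were left in place, and the job was handed in at about 38 s.

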